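# Clip the spice jars into the counter rack and stow the spoon in its drawer

### The arm

A 6-joint arm with a two-finger parallel gripper is mounted at the origin on a cart in front of the work surface, level with it; the furniture and walls round the work are solid. World frame = base frame: x ahead of the robot, y to its left, z up, the work surface at z = 0. Lengths are in m, angles in rad, forces in N, time in s.
With the tool pointing down it reaches from about 0.4 to 0.825 m from the base axis. Payload 7 kg.
Tool frame: the origin (TCP) lies at the very end of the fingers, on their centre line; the grasp point (between the pads) lies 19 mm behind it; z points along the fingers, x is the direction in which the jaws open and shut, and the axes are right-handed (so a half turn about z gives the same grasp; the last joint's range is limited). The gripper opens to 88 mm and grips with 3 to 60 N. Pads are 19 mm wide; open, the fingers measure 130 mm over their backs; the gripper's body (78 mm by 193 mm) begins 47 mm behind the grasp point.
Start: joints at [1.512, 0.359, 0.012, 0, -1.224, -0.288], TCP at [0.229, 0.635, 0.227] pointing down, gripper open.
Joint ranges: [-3.07, 3.07], [-1.43, 2.12], [-1.02, 1.25], [-3.03, 1.67], [-3.05, -0], [-3.03, 3.03]. Speed limits (rad/s): [2.39, 2.39, 3.01, 3.14, 3.14, 3.14].

### API

Orientations are given as [roll, pitch, yaw] about the fixed x, y, z axes, in that order (R = Rz(yaw) Ry(pitch) Rx(roll)).
In Python, from station import telemetry, grab_frame, arm, regions_of, pinpoint gives the robot as it stands. The module is installed in compiled form; this text tells all that it offers.
- The arm moves only by the shell command python3 -m inch 'ROWS' [FORCE]. ROWS is text: rows parted by semicolons, each of 7 numbers parted by spaces: the opening, from 0 (shut) to 1 (fully open), then the shift along the world's x, y, z in cm, then the turn, a rotation vector about the world's x, y, z in degrees. A call has 1 to 12 rows; each row is the pose to reach, as a shift and turn from the pose measured when the call began; what a row does not reach only later rows make up. A row lasts 1/8 s, in which the tool goes at most 62.5 mm and 10.7 degrees, less where a joint would pass 70% of its speed; a pose out of reach is approached as far as the arm can. A call with a gripper value outside its range is refused whole. The fingers move at their own pace and stop on an object; FORCE is the grip in N (left out, the last holds). Time passes only in rows, so rows that repeat a pose let the fingers close. It gives the time, the measured TCP pose, the force and the opening at its end, in the units of the state.
- telemetry.get_state(): the state, without advancing time (a new reading comes with each control period).
- grab_frame(name): name is "scene" or "top"; returns a dict with "pixels" (400x640x3 uint8, red, green, blue), "fx", "fy", "cx", "cy" (pixels), "R" (3x3) and "t" (3): a world point X has camera coordinates R X + t. Camera axes: x right, y down, z forward; pixel columns grow to the right and rows downward; lengths in m; the calibration is good to about 2 mm. A picture is of the moment at which its call begins. There is no depth.
- arm.job_done(): hands the job in, once; it reports no verdict.
Trained networks look in the newest picture that a camera, given by its name, has taken for a name from the list of things; names that differ only in an ending like _2 or _b are one class to them, and where a whole thing is asked for, a point or a joint stands for the part that bears it (a point fixed in the world has none). Each returns a list of dicts, best first, with "p" (0 to 1); they miss things now and then, are a little off and sometimes report something else, mostly with a low value. They report only what shows in the picture. A call takes as long as a camera call.
- regions_of(camera, name): "pixels" (400x640 bool, what is visible of it) and "bbox" ([left, top, right, bottom] in pixels, round what is visible of it).
- pinpoint(camera, name): "location" ([column, row] in pixels: a listed point, or the origin of a listed thing).
The state is a dict: "t": time; "q": joint angles; "qd": joint speeds; "joint_efforts": joint torques, N m; "eef_pos": TCP position; "ee_rot": TCP orientation; "force": force on the tool from outside, world axes, zero at the start; "moment": the same for the moment, N m; "width": finger opening in m.
Only numpy, scipy, OpenCV 4.12 (cv2) and the standard library are available. Lean on these libraries where they do the work, as an engineer would, in place of code of your own. Each camera call takes 0.05 s, during which the arm holds its last target. There are 200 camera calls.

### The job

Put the spices away in the counter rack: press the button on the rack so that its drawer springs out, lay the teaspoon in the drawer and push the drawer shut until it latches; and stand every spice jar on the worktop in a spring clip of its own, any clip, pushed in from the front until it snaps fully home, upright on the deck. The jars may go in before or after the spoon; leave the pepper mill, the candle and the mug where they stand.

Things in the scene. Friction and masses are not known exactly. Their poses are not given: they have to be found in the camera images.
- rack: wooden spice rack fixed to the worktop, 250 mm long (y), 186 mm deep (x); origin at worktop level, 5 mm in front of the row of seats, midway; x points into the rack (away from the robot), y left, z up. Its flat deck is 46 mm over the worktop, from 123 mm in front of the seats to a back board whose face is 24 mm behind them and rises 48 mm above the deck. Three spring clips in a row, 75 mm apart.
- seat0 (a point): seat of a spring clip: the axis of a jar fully home, at deck height, where its foot stands. Axes as the rack's; jars are pushed in along x. Rightmost clip seen from the robot. Sprung jaws 28 to 44 mm above the deck, arms out to 28 mm each side of the seat; their rounded tips lie 15 mm before the seat, 34 mm apart. Wall cabinets hang 0.42 m over the worktop beyond x = 0.56 m of the robot frame.
- seat1 (a point): seat of a spring clip: the axis of a jar fully home, at deck height, where its foot stands. Axes as the rack's; jars are pushed in along x. Middle clip. A jar waits clear of the jaws with its axis 35 to 50 mm before the seat; pushed in with its foot 3 to 5 mm over the deck it spreads them (4 to 15 N; more if the foot rubs on the deck), then they snap shut behind it, the force drops and it rests at the board.
- seat2 (a point): seat of a spring clip: the axis of a jar fully home, at deck height, where its foot stands. Axes as the rack's; jars are pushed in along x. Leftmost clip. A clip centres its jar and holds it by spring force once home. Held by its top front and back (fingers one before, one behind it, above the low board), a jar does not swivel as it is pushed; held left and right it may.
- jar_a_mid (a point): spice jar, glass with a yellow screw cap, round, 45 mm across (cap and body alike) and 100 mm tall, loose, standing upright on the worktop; this point is on its axis half-way up (50 mm over its foot), z up along the axis. 0.11 kg nominal. May be absent.
- jar_b_mid (a point): spice jar, glass with a white screw cap, round, 47 mm across (cap and body alike) and 98 mm tall, loose, standing upright on the worktop; this point is on its axis half-way up (49 mm over its foot), z up along the axis. 0.11 kg nominal. May be absent.
- jar_c_mid (a point): spice jar, glass with a red screw cap, round, 45 mm across (cap and body alike) and 108 mm tall, loose, standing upright on the worktop; this point is on its axis half-way up (54 mm over its foot), z up along the axis. 0.11 kg nominal. May be absent.
- spoon_mid (a point): steel teaspoon lying on the worktop, bowl up, 130 x 26 x 11 mm, loose; this point is the middle of its length, half-way up (5.5 mm over what it lies on); x along its length, z up. It may be gripped across the middle, as if up to 26 mm wide.
- spoon: the same teaspoon, origin at the middle of its underside
- button_top (a point): centre of the top of the round steel release button, 19 mm across, standing 8 mm above the deck, 45 mm before the row of seats, midway between the lanes of the middle and the leftmost clip; it presses straight down: about 5 N (7 N with friction) at its full 7 mm of travel, and springs back up. From 5 mm down it frees the drawer, which springs out by itself.
- drawer (a joint): the sprung drawer in the left end of the rack's base, m: 0 shut and latched, 0.075 sprung right out to the left (along the rack's y). To shut, push its front in against y (about 6 N, 15 N at the end) to about -0.002, where the catch clicks; it then stays at 0 when let go. Not latched, it springs out again.
- drawer_front (a point): on the outer face of the drawer's front panel, at the middle of its top edge; moves with the drawer; axes as the rack's, so it opens along y. The panel is 178 mm wide (x), 36 mm tall, 8 mm thick, 3 to 39 mm above the worktop, flush with the left end of the deck when shut. Fully out, the part of the drawer not under the deck reaches from 8 to 75 mm behind this face.
- drawer_in (a point): middle of the drawer's inner floor, 8 mm over the worktop; moves with the drawer; axes as the rack's. Inside it measures 154 mm (x) by 91 mm (y), walls 26 mm high; the spoon fits only with its length along x. Middle of the uncovered part when fully out: 12 mm further along y than this point.
- pepper_mill: bystander: wooden pepper mill, 58 mm thick, 170 mm tall; origin at the centre of its foot
- candle_jar: bystander: white candle in an open glass, 76 mm across, 90 mm tall; origin at the centre of its foot
- mug: bystander: white mug, about 82 x 112 mm with its handle, 94 mm tall; origin at the centre of its foot

How it is judged:
On the way, in this order (a step that is already met when the one before it is completed fails the run):
1. the drawer has been released and has sprung out (value of joint drawer above 0.06 m), for 0.2 s.
2. the teaspoon lies in the open drawer, let go (x of spoon_mid in the frame of drawer_in between -0.03 and 0.03 m and y of spoon_mid in the frame of drawer_in between -0.042 and 0.042 m and z of spoon_mid in the frame of drawer_in between -0.005 and 0.022 m and value of joint drawer above 0.05 m and contact force between the fingers and spoon below 0.5 N), for 0.2 s.
3. the drawer is shut with the spoon in it (x of spoon_mid in the frame of drawer_in between -0.03 and 0.03 m and y of spoon_mid in the frame of drawer_in between -0.042 and 0.042 m and z of spoon_mid in the frame of drawer_in between -0.005 and 0.022 m and value of joint drawer below 0.004 m), for 0.3 s.
At the end, for the whole second after the job is handed in: The drawer is latched shut (within 4 mm) with the teaspoon inside it, and every spice jar present stands in a clip, its axis within 6 mm of the seat each way, its foot on the deck (within 8 mm) and within 0.1 rad of upright (all of step 3 and ((x of jar_a_mid in the frame of seat0 between -0.006 and 0.006 m and y of jar_a_mid in the frame of seat0 between -0.006 and 0.006 m and z of jar_a_mid in the frame of seat0 between 0.04 and 0.062 m) or (x of jar_a_mid in the frame of seat1 between -0.006 and 0.006 m and y of jar_a_mid in the frame of seat1 between -0.006 and 0.006 m and z of jar_a_mid in the frame of seat1 between 0.04 and 0.062 m) or (x of jar_a_mid in the frame of seat2 between -0.006 and 0.006 m and y of jar_a_mid in the frame of seat2 between -0.006 and 0.006 m and z of jar_a_mid in the frame of seat2 between 0.04 and 0.062 m)) and angle between each of jar_a_mid, jar_b_mid, jar_c_mid's own z axis and vertical below 0.1 rad and ((x of jar_b_mid in the frame of seat0 between -0.006 and 0.006 m and y of jar_b_mid in the frame of seat0 between -0.006 and 0.006 m and z of jar_b_mid in the frame of seat0 between 0.04 and 0.062 m) or (x of jar_b_mid in the frame of seat1 between -0.006 and 0.006 m and y of jar_b_mid in the frame of seat1 between -0.006 and 0.006 m and z of jar_b_mid in the frame of seat1 between 0.04 and 0.062 m) or (x of jar_b_mid in the frame of seat2 between -0.006 and 0.006 m and y of jar_b_mid in the frame of seat2 between -0.006 and 0.006 m and z of jar_b_mid in the frame of seat2 between 0.04 and 0.062 m)) and ((x of jar_c_mid in the frame of seat0 between -0.006 and 0.006 m and y of jar_c_mid in the frame of seat0 between -0.006 and 0.006 m and z of jar_c_mid in the frame of seat0 between 0.04 and 0.062 m) or (x of jar_c_mid in the frame of seat1 between -0.006 and 0.006 m and y of jar_c_mid in the frame of seat1 between -0.006 and 0.006 m and z of jar_c_mid in the frame of seat1 between 0.04 and 0.062 m) or (x of jar_c_mid in the frame of seat2 between -0.006 and 0.006 m and y of jar_c_mid in the frame of seat2 between -0.006 and 0.006 m and z of jar_c_mid in the frame of seat2 between 0.04 and 0.062 m))); the robot touches nothing.
It fails at once if the pepper mill is moved by more than 3 cm or tipped (distance of pepper_mill from where it was at the start of the episode above 0.03 m or angle between pepper_mill's own z axis and vertical above 0.4 rad).
It fails at once if the candle jar is moved by more than 3 cm or tipped (distance of candle_jar from where it was at the start of the episode above 0.03 m or angle between candle_jar's own z axis and vertical above 0.4 rad).
It fails at once if the mug is moved by more than 3 cm or tipped (distance of mug from where it was at the start of the episode above 0.03 m or angle between mug's own z axis and vertical above 0.4 rad).
Of jar_a, jar_b, jar_c only 2 to 3 are there at a start; the rules pass over those that are not, and their reading is None.
At some moment in a run one of spoon may be knocked a few centimetres aside while the robot is not near it.
It also fails if it takes over 210 s, if anything falls off the work surface, if the arm or the gripper's body presses on something with over 40 N, if the wrist force passes 120 N, or if a joint passes its speed limit or range.

## Working session

There is one attempt and no reset: what is moved stays moved. The work goes in short steps, Python scripts to look and compute and a shell command to move; the robot and the scene stay as the last step left them, time stands still between calls to the robot, and variables do not carry over. Pictures are saved under pics/ and viewed, about 12 in all and at most 16, crops included, and the job is handed in when it is done.

```bash
mkdir -p pics; cat > h.py <<'E'
import numpy as np, cv2
from station import telemetry, grab_frame, arm, regions_of, pinpoint
def ray(f,px):
    d=np.array([(px[0]-f["cx"])/f["fx"],(px[1]-f["cy"])/f["fy"],1.0])
    return -f["R"].T@f["t"], f["R"].T@d
def at_z(f,px,z):
    o,d=ray(f,px); return o+d*(z-o[2])/d[2]
def proj(f,X):
    c=f["R"]@np.array(X)+f["t"]; return [f["fx"]*c[0]/c[2]+f["cx"],f["fy"]*c[1]/c[2]+f["cy"]]
def two(fs,ps):
    A=[];b=[]
    for f,p in zip(fs,ps):
        o,d=ray(f,p); d=d/np.linalg.norm(d); P=np.eye(3)-np.outer(d,d); A.append(P); b.append(P@o)
    x=np.linalg.lstsq(np.vstack(A),np.hstack(b),rcond=None)[0]
    return x,[np.linalg.norm(a@x-c) for a,c in zip(A,b)]
def save(f,n,crop=None,s=1):
    im=cv2.cvtColor(f["pixels"],cv2.COLOR_RGB2BGR)
    if crop: l,t,r,b=crop; im=im[t:b,l:r]
    cv2.imwrite("pics/"+n,cv2.resize(im,None,fx=s,fy=s,interpolation=cv2.INTER_CUBIC))
E
cat > look.py <<'E'
from h import *
F={c:grab_frame(c) for c in("scene","top")}
for c in F: save(F[c],c+"0.png")
for c,f in F.items(): print(c,"cam at",(-f["R"].T@f["t"]).round(3),f["fx"])
Z=dict(seat0=.046,seat1=.046,seat2=.046,jar_a_mid=.05,jar_b_mid=.049,jar_c_mid=.054,spoon_mid=.0055,button_top=.054,drawer_front=.039,rack=0,pepper_mill=0,candle_jar=0,mug=0)
for n,z in Z.items():
    for c,f in F.items():
        for r in pinpoint(c,n)[:2]: print(n,c,round(r["p"],2),np.round(r["location"]),at_z(f,r["location"],z).round(3))
s=telemetry.get_state();print(s["t"],s["eef_pos"],s["ee_rot"],s["width"],s["force"])
E
python3 look.py
```

```text
scene cam at [ 0.043 -0.418  0.839] 370.92083639687473
top cam at [0.248 0.02  1.465] 461.70502354259463
seat0 scene 0.76 [398. 288.] [ 0.442 -0.289  0.046]
seat0 scene 0.74 [416. 311.] [ 0.424 -0.352  0.046]
seat0 top 0.94 [440. 234.] [ 0.414 -0.363  0.046]
seat0 top 0.78 [413. 223.] [ 0.445 -0.282  0.046]
seat1 scene 0.76 [398. 288.] [ 0.442 -0.289  0.046]
seat1 scene 0.74 [416. 311.] [ 0.424 -0.352  0.046]
seat1 top 0.94 [440. 234.] [ 0.414 -0.363  0.046]
seat1 top 0.78 [413. 223.] [ 0.445 -0.282  0.046]
seat2 scene 0.76 [398. 288.] [ 0.442 -0.289  0.046]
seat2 scene 0.74 [416. 311.] [ 0.424 -0.352  0.046]
seat2 top 0.94 [440. 234.] [ 0.414 -0.363  0.046]
seat2 top 0.78 [413. 223.] [ 0.445 -0.282  0.046]
jar_a_mid scene 0.9 [273. 169.] [0.49  0.197 0.05 ]
jar_a_mid top 0.83 [260. 213.] [0.476 0.193 0.05 ]
jar_b_mid scene 0.9 [232. 146.] [0.467 0.361 0.049]
jar_b_mid top 0.65 [209. 215.] [0.469 0.351 0.049]
jar_b_mid top 0.3 [324. 161.] [ 0.643 -0.005  0.049]
jar_c_mid scene 0.78 [229. 177.] [0.381 0.259 0.054]
jar_c_mid scene 0.3 [272. 168.] [0.488 0.197 0.054]
jar_c_mid top 0.49 
[... 379 characters left out ...]
56 [375. 221.] [ 0.453 -0.165  0.039]
rack scene 0.62 [391. 296.] [ 0.435 -0.284  0.   ]
rack scene 0.58 [227. 180.] [0.392 0.3   0.   ]
rack top 0.9 [411. 229.] [ 0.433 -0.285  0.   ]
pepper_mill scene 0.69 [326. 168.] [0.638 0.119 0.   ]
pepper_mill scene 0.59 [305. 153.] [0.638 0.212 0.   ]
pepper_mill top 0.98 [255. 164.] [0.647 0.22  0.   ]
candle_jar scene 0.84 [325. 161.] [ 0.655  0.14  -0.   ]
candle_jar top 0.9 [286. 170.] [0.627 0.12  0.   ]
mug scene 0.89 [362. 183.] [ 0.666 -0.004  0.   ]
mug top 0.97 [327. 162.] [ 0.654 -0.015  0.   ]
1.4 [0.2294254  0.63477681 0.2265671 ] [ 3.14157712e+00 -2.06013727e-05 -1.91760361e+00] 0.08780670782549095 [ 0.59514498 -0.68334677 -0.39469453]
```

View pics/scene0.png

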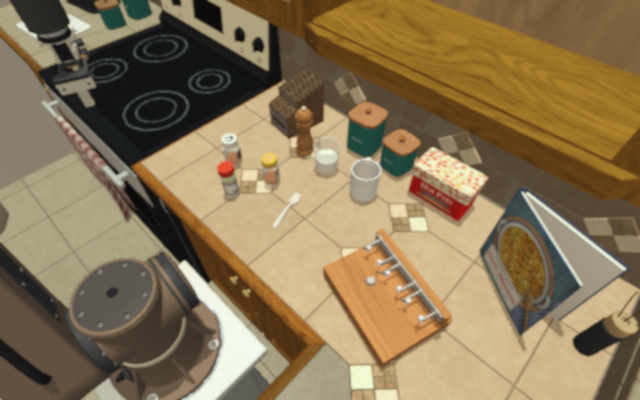

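View pics/top0.png

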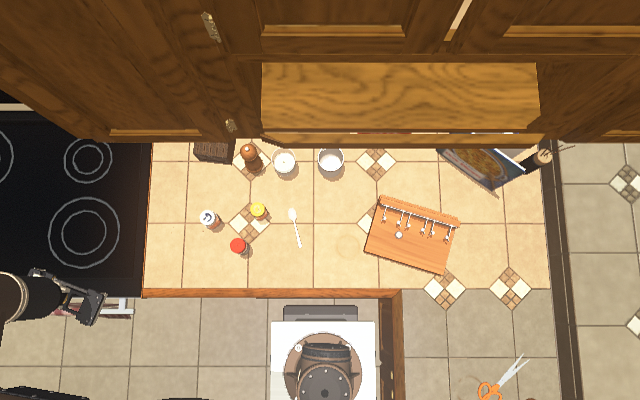

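The pictures show all three jars: yellow at (258,210), white at (209,218) and red at (239,246) in the top view. The spoon is at (296,227), and the rack is turned about -17° around (411,233). Next I'll measure the rack.

```bash
cat > rack.py <<'E'
from h import *
f=grab_frame("top"); g=grab_frame("scene")
save(f,"rack.png",(355,185,470,285),6)
save(g,"rack_s.png",(315,225,460,365),5)
for n in("seat0","button_top","drawer_front","drawer_in"):
  for c,F in(("top",f),("scene",g)):
    for r in pinpoint(c,n): print(n,c,round(r["p"],2),np.round(r["location"],1),at_z(F,r["location"],{"seat0":.046,"button_top":.054,"drawer_front":.039,"drawer_in":.008}[n]).round(4))
for c in("top","scene"):
  r=regions_of(c,"rack")[0]; m=r["pixels"].astype(np.uint8); print(r["p"],r["bbox"])
  cn=max(cv2.findContours(m,0,2)[0],key=cv2.contourArea)
  print(cv2.approxPolyDP(cn,4,True)[:,0].tolist())
E
python3 rack.py
```

```text
seat0 top 0.97 [391.1 218.8] [ 0.4595 -0.2135  0.046 ]
seat0 top 0.75 [415. 223.] [ 0.4465 -0.2873  0.046 ]
seat0 top 0.58 [440.3 231.7] [ 0.4196 -0.3645  0.046 ]
seat0 scene 0.88 [393.9 285.4] [ 0.4396 -0.2793  0.046 ]
seat0 scene 0.83 [377.1 261.6] [ 0.4618 -0.2127  0.046 ]
seat0 scene 0.69 [418.5 308.4] [ 0.4327 -0.3518  0.046 ]
button_top top 0.43 [399.1 235.5] [ 0.4066 -0.2353  0.054 ]
button_top scene 0.53 [369.8 281. ] [ 0.406 -0.234  0.054]
drawer_front top 0.45 [373.  222.6] [ 0.4485 -0.1579  0.039 ]
0.78 [365.0, 198.6, 458.3, 272.8]
[[381, 195], [365, 251], [441, 274], [458, 220]]
0.6 [323.7, 229.2, 451.5, 365.1]
[[379, 229], [368, 245], [324, 265], [323, 276], [383, 366], [451, 318]]
```

View pics/rack.png

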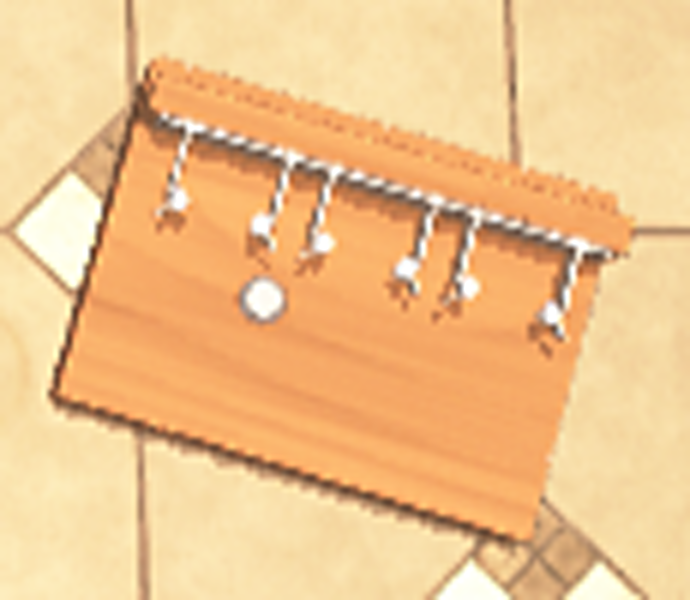

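View pics/rack_s.png

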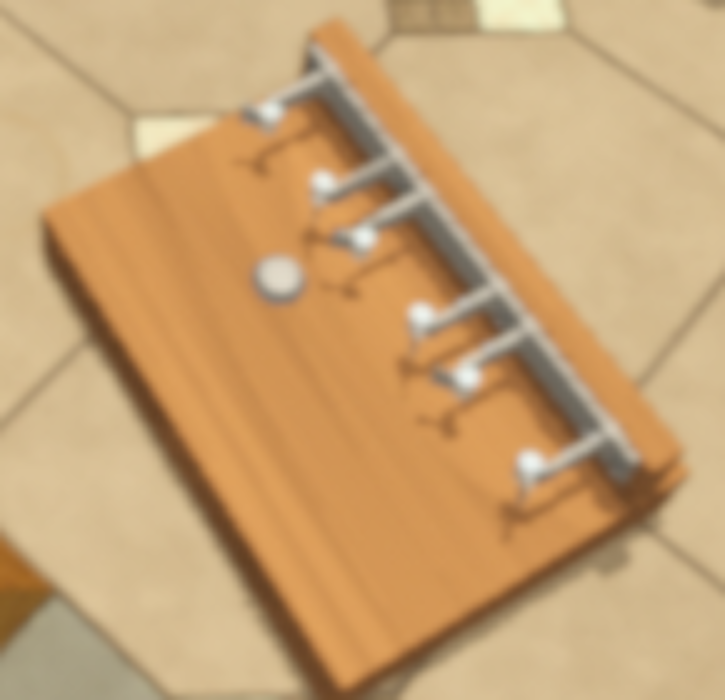

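```bash
cat > fit.py <<'E'
from h import *
from scipy.optimize import least_squares
f=grab_frame("top"); g=grab_frame("scene")
T=lambda u,v:(355+u/6,185+v/6); S=lambda u,v:(315+u/5,225+v/5)
P=[((-.118,.125,.046),T(53,397),S(45,215)),((-.118,-.125,.046),T(530,540),S(338,692)),((-.040,.0375,.054),T(265,300),S(280,275)),
((-.012,.075,0),T(219.5,213.5),S(296,148)),((-.012,0,0),T(363,256),S(392,278)),((-.012,-.075,0),T(509,302),S(498,421))]
def X(p,a): 
    c,s=np.cos(p[2]),np.sin(p[2]); z=a[2] or p[3]
    return np.array([p[0]+c*a[0]-s*a[1],p[1]+s*a[0]+c*a[1],z])
def res(p): return np.concatenate([np.r_[np.subtract(proj(f,X(p,a)),t),np.subtract(proj(g,X(p,a)),s)] for a,t,s in P])
o=least_squares(res,[.44,-.28,-.3,.085],loss="soft_l1"); print(o.x.round(4),np.degrees(o.x[2]));print(res(o.x).reshape(-1,4).round(1))
for n,a in dict(seat0=(.005,-.075,.046),seat1=(.005,0,.046),seat2=(.005,.075,.046),button=(-.04,.0375,.054),front_out=(-.025,.2,.039),din=(0,.0,.008)).items(): print(n,X(o.x,a).round(4))
for n,z in(("jar_a_mid",.05),("jar_b_mid",.049),("jar_c_mid",.054),("spoon_mid",.0055)):
  a=pinpoint("top",n)[0]["location"];b=pinpoint("scene",n)[0]["location"]
  x,e=two([f,g],[a,b]);print(n,at_z(f,a,z).round(4),at_z(g,b,z).round(4),x.round(4))
for n,h in(("jar_a",.1),("jar_b",.098),("jar_c",.108)):
  r=regions_of("top",n)[0];print(n,r["p"],np.round(r["bbox"]))
from math import atan2
for c,F in(("top",f),("scene",g)):
  r=regions_of(c,"spoon")[0];v,u=np.nonzero(r["pixels"]);w=np.array([at_z(F,(a,b),.005)[:2] for a,b in zip(u,v)]);m=w.mean(0);d=np.linalg.svd(w-m)[2][0];t=(w-m)@d
  print("spoon",r["p"],m.round(4),"mid",(m+d*(t.max()+t.min())/2).round(4),"len",np.ptp(t).round(3),"ang",np.degrees(atan2(d[1],d[0])).round(1))
E
python3 fit.py
```

```text
[ 0.4365 -0.2827 -0.3017  0.0916] -17.288001138862118
[[ 0.4 -0.6 -0.9 -1.1]
 [-0.1  0.2  1.   0.2]
 [-0.2 -0.4  0.1  0.3]
 [ 0.1 -0.  -0.3 -0.2]
 [ 0.3  0.3 -0.2 -0.1]
 [ 0.2  0.1 -0.1  0.1]]
seat0 [ 0.419  -0.3558  0.046 ]
seat1 [ 0.4413 -0.2842  0.046 ]
seat2 [ 0.4636 -0.2126  0.046 ]
button [ 0.4095 -0.235   0.054 ]
front_out [ 0.4721 -0.0843  0.039 ]
din [ 0.4365 -0.2827  0.008 ]
jar_a_mid [0.4755 0.1879 0.05  ] [0.4885 0.1962 0.05  ] [0.4756 0.1841 0.0675]
jar_b_mid [0.4611 0.3493 0.049 ] [0.4701 0.3575 0.049 ] [0.461  0.3452 0.0625]
jar_c_mid [0.3801 0.2529 0.054 ] [0.381  0.2487 0.054 ] [0.3817 0.253  0.0495]
spoon_mid [0.4484 0.0768 0.0055] [0.4292 0.0868 0.0055] [0.439  0.0821 0.0056]Traceback (most recent call last):
  File "fit.py", line 17, in <module>
    r=regions_of("top",n)[0];print(n,r["p"],np.round(r["bbox"]))
      ~~~~~~~~~~^^^^^^^^^
ValueError: it knows: button_top, candle_jar, drawer, drawer_front, drawer_in, jar_a_mid, jar_b_mid, jar_c_mid, mug, pepper_mill, rack, seat, spoon, spoon_mid
```

```bash
cat > objs.py <<'E'
from h import *
from math import atan2
F={c:grab_frame(c) for c in("top","scene")}
f,g=F["top"],F["scene"]
for c in F:
  for r in regions_of(c,"spoon")[:1]:
    v,u=np.nonzero(r["pixels"]);w=np.array([at_z(F[c],(a,b),.005)[:2] for a,b in zip(u,v)]);m=w.mean(0);d=np.linalg.svd(w-m,full_matrices=False)[2][0];t=(w-m)@d
    print("spoon",c,r["p"],m.round(4),"mid",(m+d*(t.max()+t.min())/2).round(4),"len",np.ptp(t).round(3),"ang",np.degrees(atan2(d[1],d[0])).round(1))
for n,h in(("jar_a_mid",.1),("jar_b_mid",.098),("jar_c_mid",.108)):
  for c in F:
    for r in regions_of(c,n)[:1]:
      v,u=np.nonzero(r["pixels"]); q=(u.mean(),v.mean())
      print(n,c,round(r["p"],2),np.round(r["bbox"]),"centroid@mid",at_z(F[c],q,h/2).round(4))
  # colour of cap in top view
hsv=cv2.cvtColor(f["pixels"],cv2.COLOR_RGB2HSV)
for n,lo,hi,box,h in(("a",(22,150,120),(35,255,255),(245,195,275,225),.1),("c",(0,150,100),(8,255,255),(225,232,255,262),.108)):
  l,t,r,b=box;m=cv2.inRange(hsv,lo,hi)[t:b,l:r];M=cv2.moments(m,True);q=(l+M["m10"]/M["m00"],t+M["m01"]/M["m00"]);print(n,M["m00"],np.round(q,1),at_z(f,q,h-.004).round(4))
save(f,"jars.png",(195,190,315,270),6)
E
python3 objs.py
```

```text
spoon top 0.48 [0.4483 0.0891] mid [0.4374 0.0863] len 0.123 ang -165.8
spoon scene 0.64 [0.4544 0.0925] mid [0.44   0.0888] len 0.129 ang -165.5
jar_a_mid top 0.51 [252. 205. 271. 224.] centroid@mid [0.4798 0.1971 0.05  ]
jar_a_mid scene 0.94 [262. 152. 282. 186.] centroid@mid [0.4811 0.1999 0.05  ]
jar_b_mid top 0.69 [198. 210. 222. 230.] centroid@mid [0.4549 0.3462 0.049 ]
jar_b_mid scene 0.69 [220. 131. 243. 168.] centroid@mid [0.4573 0.3508 0.049 ]
jar_c_mid top 0.63 [229. 238. 251. 254.] centroid@mid [0.3721 0.2527 0.054 ]
jar_c_mid scene 0.56 [219. 160. 240. 199.] centroid@mid [0.3732 0.255  0.054 ]
a 7.0 [255.4 210.1] [0.4773 0.2018 0.096 ]
c 185.0 [237.4 245. ] [0.3718 0.2509 0.104 ]
```

View pics/jars.png

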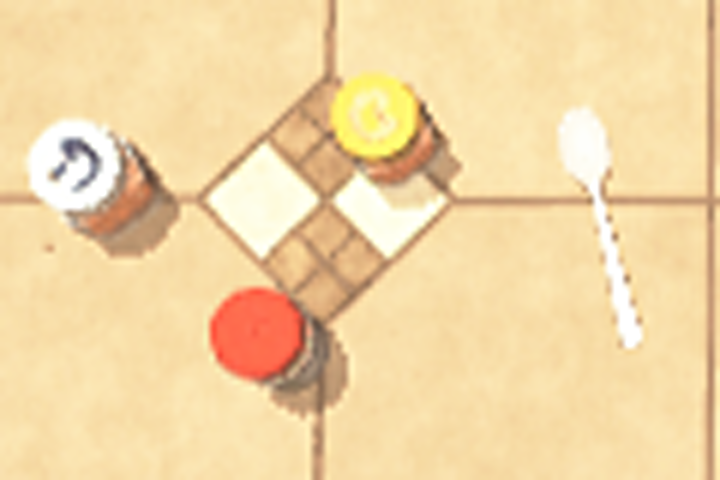

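The white cap is at (207,217), the yellow at (258,209) and the red at (238,245). The spoon bowl points away from the robot. I'll go to the button now, on an arc that avoids the base.

```bash
python3 - <<'E'
from h import *
f=grab_frame("top")
for n,q,h in(("a",(257.7,209.2),.1),("b",(207.5,217.5),.098),("c",(237.8,245.5),.108)): print(n,at_z(f,q,h).round(4))
E
python3 -m inch '0 8 -11 0 0 0 0; 0 16 -22 0 0 0 0; 0 25 -33.5 0 0 0 0;0 25 -33.5 0 0 0 0;0 25 -33.5 0 0 0 0;0 25 -33.5 0 0 0 0;0 25 -33.5 0 0 0 0;0 25 -33.5 0 0 0 0;0 25 -33.5 0 0 0 0' 20
```

```text
a [0.4795 0.1946 0.1   ]
b [0.4543 0.3442 0.098 ]
c [0.37   0.2491 0.108 ]
t: 4.18
eef_pos: [0.4795, 0.2998, 0.2267]
ee_rot: [-3.142, 0.0, -1.918]
force: [0.3, -0.1, 0.1]
width: 0.0038
```

```bash
python3 -m inch '0 0 -18 0 0 0 1;0 0 -18 0 0 0 2;0 0 -18 0 0 0 2.6;0 -7 -53.5 -9 0 0 2.6;0 -7 -53.5 -9 0 0 2.6;0 -7 -53.5 -9 0 0 2.6;0 -7 -53.5 -9 0 0 2.6;0 -7 -53.5 -9 0 0 2.6;0 -7 -53.5 -9 0 0 2.6;0 -7 -53.5 -14 0 0 2.6;0 -7 -53.5 -14 0 0 2.6;0 -7 -53.5 -14 0 0 2.6'
```

```text
t: 5.68
eef_pos: [0.4108, -0.2346, 0.0879]
ee_rot: [-3.141, -0.0, -1.871]
force: [-1.3, 1.1, 0.3]
width: 0.0003
```

```bash
python3 -m inch '0 -0.1 0 -3 0 0 0;0 -0.1 0 -3.6 0 0 0;0 -0.1 0 -4 0 0 0;0 -0.1 0 -4 0 0 0;0 -0.1 0 -4 0 0 0'; python3 -m inch '0 0 0 5 0 0 0;0 0 0 10 0 0 0;0 0 12 14 0 0 0;0 0 20 14 0 0 0;0 0 20 14 0 0 0;0 0 20 14 0 0 0'; python3 - <<'E'
from h import *
f=grab_frame("top");save(f,"after_press.png",(260,170,470,290),3.8)
for r in pinpoint("top","drawer_front"): print(r["p"],at_z(f,r["location"],.039))
for r in pinpoint("top","drawer_in"): print(r["p"],at_z(f,r["location"],.008))
E
```

```text
t: 6.3
eef_pos: [0.4108, -0.2345, 0.0489]
ee_rot: [-3.139, 0.0, -1.87]
force: [0.8, 2.6, 3.4]
width: 0.0004
t: 7.05
eef_pos: [0.411, -0.0319, 0.1901]
ee_rot: [-3.137, 0.002, -1.867]
force: [0.7, -0.3, -1.1]
width: 0.0006
0.52 [ 0.41142264 -0.23714649  0.039     ]
0.72 [ 0.45955099 -0.28843907  0.008     ]
0.5 [ 0.45661143 -0.1378948   0.008     ]
```

View pics/after_press.png

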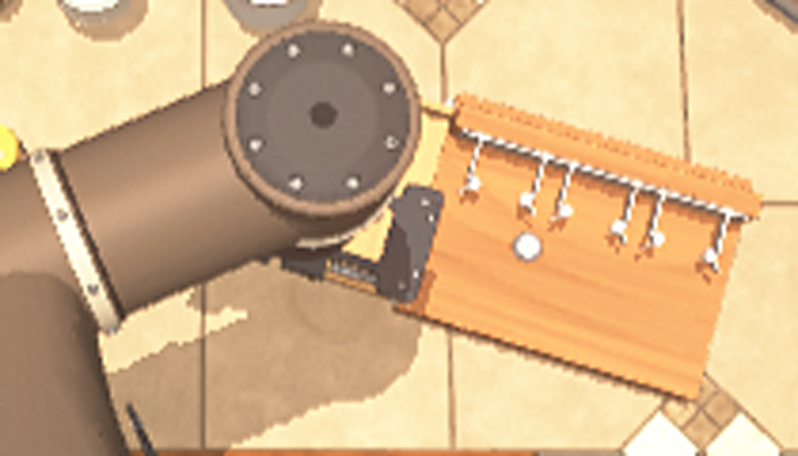

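The press worked: the drawer has sprung out to the left of the rack. Next, the spoon. I'll turn the gripper, then check the spoon in the scene view.

```bash
python3 -m inch '0.6 0 5 0 0 0 10;0.6 0 8 0 0 0 20;0.6 1.7 11.65 0 0 0 31.4;0.6 1.7 11.65 0 0 0 31.4;0.6 1.7 11.65 0 0 0 31.4;0.6 1.7 11.65 0 0 0 31.4';python3 - <<'E'
from h import *
g=grab_frame("scene");save(g,"hover.png",(200,120,450,370),3)
for r in pinpoint("scene","spoon_mid")[:2]: print(r["p"],r["location"],at_z(g,r["location"],.0055))
for r in regions_of("scene","spoon")[:1]:
    v,u=np.nonzero(r["pixels"]);w=np.array([at_z(g,(a,b),.005)[:2] for a,b in zip(u,v)]);m=w.mean(0);d=np.linalg.svd(w-m,full_matrices=False)[2][0];t=(w-m)@d
    print(r["p"],(m+d*(t.max()+t.min())/2).round(4),np.ptp(t).round(3),np.degrees(np.arctan2(d[1],d[0])))
E
```

```text
t: 7.95
eef_pos: [0.4276, 0.0814, 0.1892]
ee_rot: [-3.138, 0.001, -1.322]
force: [-0.2, -0.4, 0.2]
width: 0.0508
0.56 [285.7, 209.9] [0.43496747 0.08597048 0.0055    ]
0.73 [0.4392 0.0883] 0.125 -165.04125913540605
```

View pics/hover.png

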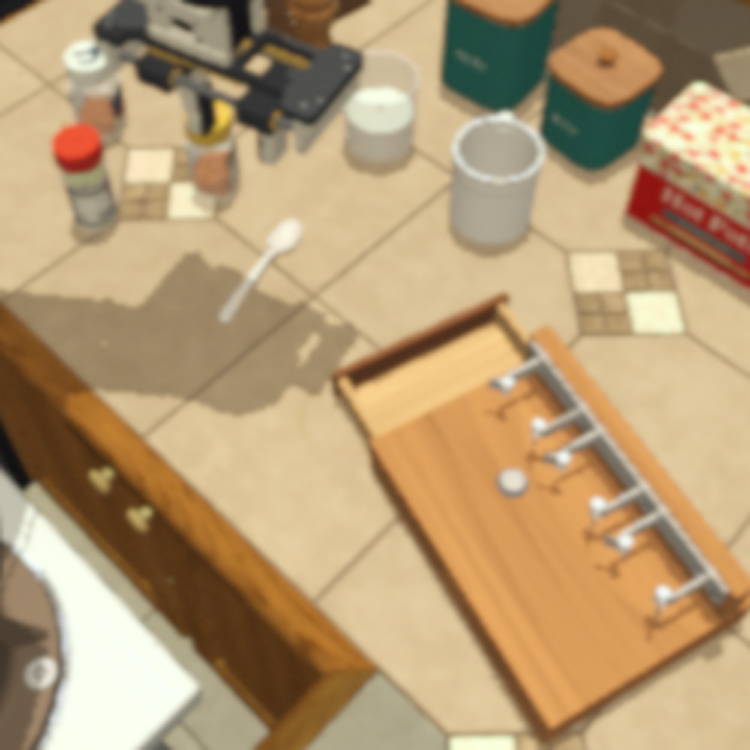

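The drawer is fully open, with its panel running roughly from (340,380) to (505,300) in the crop. The spoon hasn't moved. Descending and gripping.

```bash
python3 -m inch '0.6 0.2 0.4 -6 0 0 0;0.6 0.2 0.4 -12 0 0 0;0.6 0.2 0.4 -16 0 0 0;0.6 0.2 0.4 -18.5 0 0 0;0.6 0.2 0.4 -18.5 0 0 0;0.6 0.2 0.4 -18.5 0 0 0;0 0.2 0.4 -18.5 0 0 0;0 0.2 0.4 -18.5 0 0 0;0 0.2 0.4 -18.5 0 0 0;0 0.2 0.4 -18.5 0 0 0;0 0.2 0.4 -18.5 0 0 0;0 0.2 0.4 -18.5 0 0 0' 20; python3 -m inch '0 0 0 5 0 0 0;0 0 0 10 0 0 0;0 0 0 14 0 0 0;0 0 0 14 0 0 0;0 0 0 14 0 0 0'; python3 - <<'E'
from h import *
g=grab_frame("scene");save(g,"lift.png",(200,120,450,370),3)
f=grab_frame("top")
for n,F in(("scene",g),("top",f)):
  for r in regions_of(n,"drawer")[:1]:
    m=r["pixels"].astype(np.uint8);cn=max(cv2.findContours(m,0,2)[0],key=cv2.contourArea);q=cv2.approxPolyDP(cn,3,True)[:,0]
    print(n,r["p"],[(p.tolist(),at_z(F,p,.039)[:2].round(3).tolist()) for p in q])
E
```

```text
t: 9.6
eef_pos: [0.4299, 0.0859, 0.0052]
ee_rot: [-3.137, 0.001, -1.321]
force: [-3.2, -0.4, 14.6]
width: 0.015
t: 10.22
eef_pos: [0.4295, 0.0858, 0.1448]
ee_rot: [-3.138, 0.001, -1.321]
force: [-0.8, 0.2, -0.5]
width: 0.0006
scene 0.56 [([368, 217], [0.555, -0.11]), ([310, 245], [0.386, -0.06]), ([321, 266], [0.362, -0.12]), ([373, 240], [0.507, -0.165])]
top 0.89 [([357, 192], [0.546, -0.109]), ([342, 242], [0.388, -0.061]), ([363, 249], [0.366, -0.125]), ([377, 198], [0.527, -0.172])]
```

View pics/lift.png

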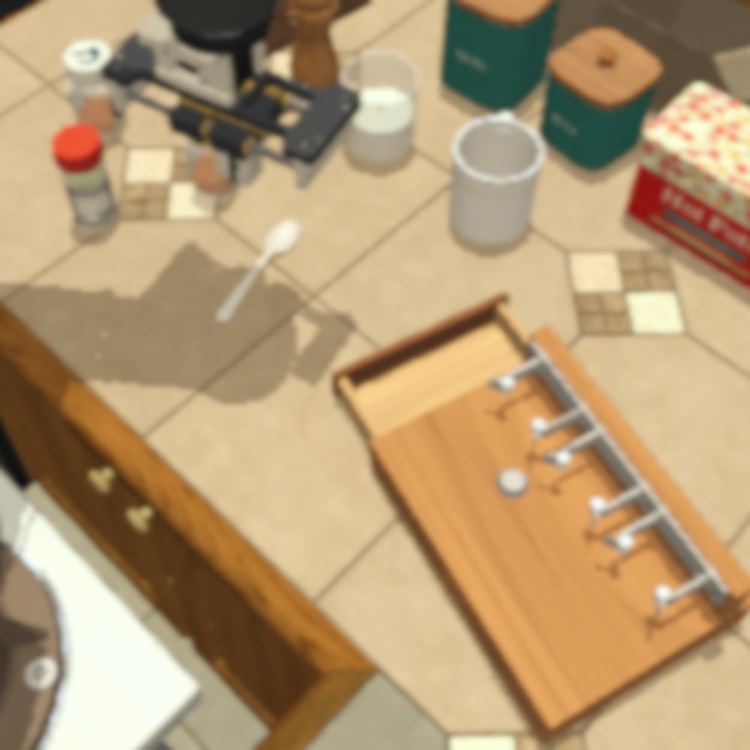

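The grasp slipped off: the spoon is still at (255,270) in the crop and the gripper is empty. The tips rode over it, so I'll remeasure, go lower and grip nearer the middle.

```bash
cat > spoon.py <<'E'
from h import *
for c in("scene","top"):
  g=grab_frame(c)
  for r in regions_of(c,"spoon")[:1]:
    v,u=np.nonzero(r["pixels"]);w=np.array([at_z(g,(a,b),.004)[:2] for a,b in zip(u,v)]);m=w.mean(0);d=np.linalg.svd(w-m,full_matrices=False)[2][0];t=(w-m)@d
    print(c,r["p"],(m+d*(t.max()+t.min())/2).round(4),np.ptp(t).round(3),np.degrees(np.arctan2(d[1],d[0])))
E
python3 spoon.py; python3 -m inch '0.6 0 0 0 0 0 0;0.6 0 0 -4 0 0 0;0.6 0.5 0.1 -8 0 0 0;0.6 0.5 0.1 -12 0 0 0;0.6 0.5 0.1 -13.6 0 0 0;0.6 0.5 0.1 -14 0 0 0;0.6 0.5 0.1 -14.3 0 0 0;0.6 0.5 0.1 -14.3 0 0 0'
```

```text
scene 0.74 [0.4387 0.09  ] 0.121 -164.3406508159853
top 0.58 [0.3976 0.0772] 0.041 -162.54372290941927
t: 11.62
eef_pos: [0.4352, 0.0871, 0.0022]
ee_rot: [-3.137, 0.001, -1.321]
force: [0.1, 0.0, -0.7]
width: 0.0523
```

```bash
python3 -m inch '0.6 0 0.2 -0.1 0 0 0;0.6 0 0.2 -0.1 0 0 0;0 0 0.2 -0.1 0 0 0;0 0 0.2 -0.1 0 0 0;0 0 0.2 -0.1 0 0 0;0 0 0.2 -0.1 0 0 0;0 0 0.2 -0.1 0 0 0;0 0 0.2 -0.1 0 0 0;0 0 0.2 -0.1 0 0 0;0 0 0.2 -0.1 0 0 0' 30; python3 -m inch '0 0 0 1 0 0 0;0 0 0 3 0 0 0;0 0 0 3 0 0 0;0 0 0 3 0 0 0'
```

```text
t: 12.88
eef_pos: [0.4352, 0.0891, 0.0012]
ee_rot: [-3.137, 0.001, -1.321]
force: [-0.2, -0.8, 1.1]
width: 0.0175
t: 13.38
eef_pos: [0.4352, 0.0891, 0.0314]
ee_rot: [-3.137, 0.001, -1.321]
force: [0.8, -0.8, 0.0]
width: 0.018
```

```bash
python3 -m inch '0 0 0 5 0 0 0;0 0 0 9 0 0 -5;0 0 -5 9 0 0 -14;0 0 -10 9 0 0 -24;0 1.8 -15 9 0 0 -31.6;0 1.8 -20.6 9 0 0 -31.6;0 1.8 -20.6 9 0 0 -31.6;0 1.8 -20.6 9 0 0 -31.6;0 1.8 -20.6 9 0 0 -31.6'; python3 - <<'E'
from h import *
g=grab_frame("scene");save(g,"overdrawer.png",(270,150,450,300),4.4)
E
```

```text
t: 14.5
eef_pos: [0.4531, -0.1161, 0.1211]
ee_rot: [-3.137, 0.001, -1.871]
force: [-0.2, 0.0, -0.4]
width: 0.0176
```

View pics/overdrawer.png

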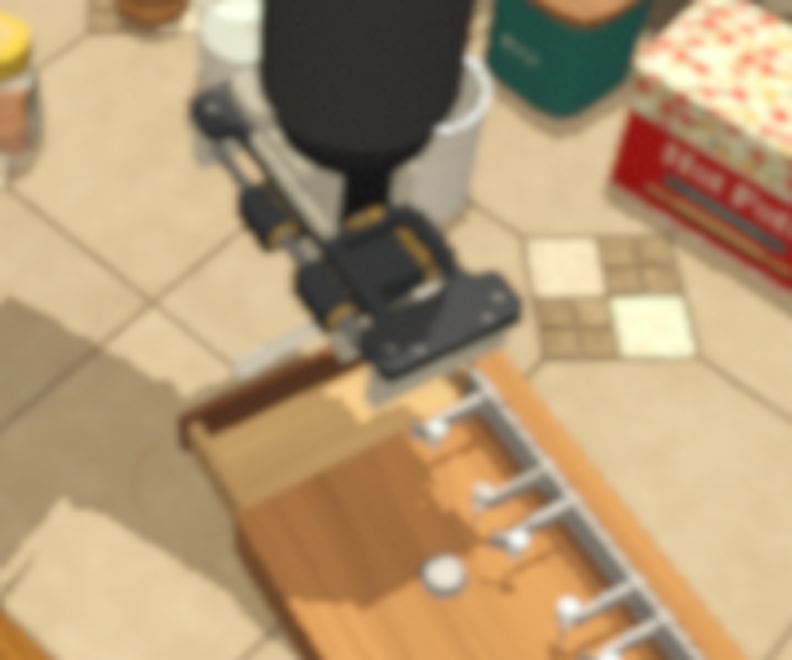

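The spoon is held level and parallel to the panel, with its handle end at (240,365). Lowering, releasing and backing up.

```bash
python3 -m inch '0 0 -0.1 -4 0 0 0;0 0 -0.1 -6.5 0 0 0;0 0 -0.1 -7.6 0 0 0;0 0 -0.1 -7.6 0 0 0;0 0 -0.1 -7.6 0 0 0;0.35 0 -0.1 -7.6 0 0 0;0.35 0 -0.1 -7.6 0 0 0;0.35 0 -0.1 -7.6 0 0 0;0.35 0 -0.1 -7.6 0 0 0'; python3 -m inch '0.35 0 0 4 0 0 0;0.35 0 4 10 0 0 0;0.2 0 10 12 0 0 0;0 0 15 12 0 0 0;0 0 15 12 0 0 0;0 0 15 12 0 0 0'; python3 - <<'E'
from h import *
g=grab_frame("scene");save(g,"indrawer.png",(270,150,450,300),4.4)
for c in("scene","top"):
  F=grab_frame(c)
  for r in pinpoint(c,"spoon_mid")[:1]:
    X=at_z(F,r["location"],.0135);d=X[:2]-[.4365,-.2827];print(r["p"],X,"rack",[.955*d[0]-.297*d[1],.297*d[0]+.955*d[1]])
E
```

```text
t: 15.68
eef_pos: [0.4532, -0.1169, 0.0454]
ee_rot: [-3.137, 0.001, -1.871]
force: [-0.5, -0.1, 0.6]
width: 0.0306
t: 16.42
eef_pos: [0.4529, 0.0332, 0.1652]
ee_rot: [-3.137, 0.001, -1.869]
force: [-0.4, 0.0, 0.6]
width: 0.0011
0.79 [ 0.4456972 -0.113094   0.0135   ] rack [np.float64(-0.04158965429077379), np.float64(0.16470529783559748)]
0.48 [ 0.45772892 -0.13034817  0.0135    ] rack [np.float64(-0.024974870417600145), np.float64(0.15180098802710593)]
```

View pics/indrawer.png

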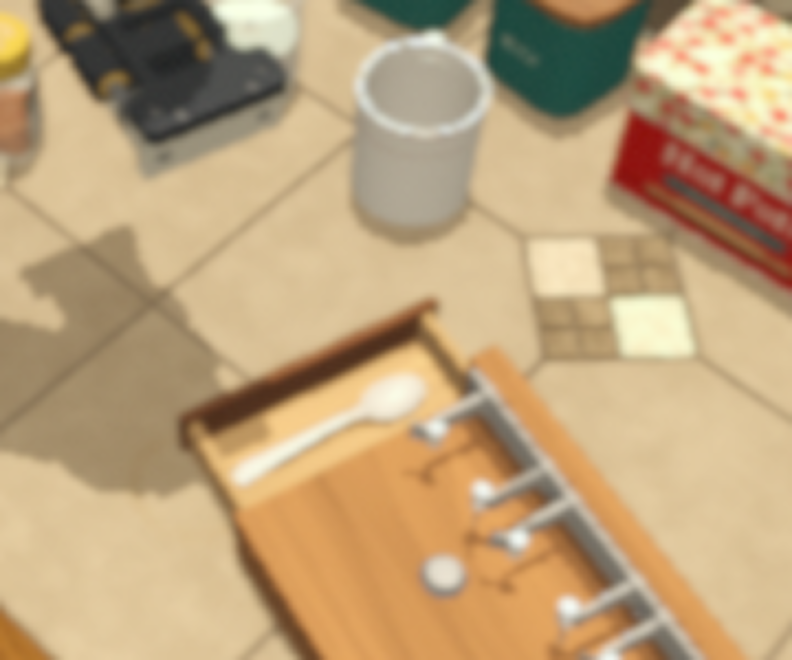

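The spoon lies in the drawer along its length, from (240,475) to (425,385). Next I'll set the closed fingers in front of the panel and push.

```bash
python3 -m inch '0 0.3 -7 -5 0 0 0;0 0.3 -7 -10 0 0 0;0 0.3 -7 -14.1 0 0 0;0 0.3 -7 -14.1 0 0 0;0 0.3 -7 -14.1 0 0 0'; python3 -m inch '0 -0.9 -2.86 0 0 0 0;0 -1.5 -4.8 0 0 0 0;0 -2.1 -6.7 0 0 0 0;0 -2.5 -8 0 0 0 0;0 -2.67 -8.6 0 0 0 0;0 -2.67 -8.6 0 0 0 0;0 -2.67 -8.6 0 0 0 0'
```

```text
t: 17.3
eef_pos: [0.4571, -0.038, 0.0253]
ee_rot: [-3.136, 0.001, -1.873]
force: [0.8, -0.1, 0.8]
width: 0.0009
t: 18.18
eef_pos: [0.4331, -0.1231, 0.0278]
ee_rot: [-3.131, 0.004, -1.872]
force: [2.5, 6.6, -2.0]
width: 0.0003
```

```bash
python3 -m inch '0 -0.1 -0.4 -0.2 0 0 0;0 -0.17 -0.55 -0.2 0 0 0;0 -0.17 -0.55 -0.2 0 0 0;0 -0.17 -0.55 -0.2 0 0 0'; python3 -m inch '0 -0.06 -0.2 0 0 0 0;0 -0.06 -0.2 0 0 0 0;0 -0.06 -0.2 0 0 0 0'; python3 -m inch '0 -0.06 -0.2 0 0 0 0;0 -0.06 -0.2 0 0 0 0;0 -0.06 -0.2 0 0 0 0'
```

```text
t: 18.68
eef_pos: [0.4327, -0.1278, 0.0278]
ee_rot: [-3.128, 0.006, -1.872]
force: [-1.5, 5.8, 0.9]
width: 0.0004
t: 19.05
eef_pos: [0.4336, -0.129, 0.0298]
ee_rot: [-3.124, 0.008, -1.871]
force: [-1.1, 5.2, -1.0]
width: 0.0003
t: 19.42
eef_pos: [0.4345, -0.1303, 0.0316]
ee_rot: [-3.121, 0.01, -1.871]
force: [0.2, 5.3, -0.6]
width: 0.0005
```

```bash
python3 -m inch '0 -0.2 -0.5 -0.5 0.3 1.1 0;0 -0.3 -0.7 -0.6 0.3 1.1 0;0 -0.3 -0.7 -0.6 0.3 1.1 0;0 -0.3 -0.7 -0.6 0.3 1.1 0'; python3 -m inch '0 -0.2 -0.4 0 0 0 0;0 -0.2 -0.5 0 0 0 0;0 -0.2 -0.5 0 0 0 0'
```

```text
t: 19.92
eef_pos: [0.4378, -0.1331, 0.0288]
ee_rot: [-3.13, 0.017, -1.87]
force: [3.8, 34.3, 5.3]
width: 0.0004
t: 20.3
eef_pos: [0.4398, -0.1337, 0.0309]
ee_rot: [-3.124, 0.024, -1.87]
force: [1.0, 39.0, -0.7]
width: 0.0003
```

```bash
python3 -m inch '0 0.3 1 0 0 0 0;0 1.5 5 2 0 0 0;0 2 6 8 0 0 0;0 2 9 14 0 0 0;0 2 14 14 0 0 0;0 2 20 14 0 0 0;0 2 20 14 0 0 0;0 2 20 14 0 0 0'; python3 - <<'E'
from h import *
g=grab_frame("scene");f=grab_frame("top");save(f,"shut.png",(195,180,475,290),2.8)
for r in regions_of("top","drawer")[:1]: print(r["p"],r["bbox"])
E
```

```text
t: 21.3
eef_pos: [0.4599, 0.0666, 0.172]
ee_rot: [-3.122, 0.025, -1.868]
force: [-0.2, 0.3, -0.2]
width: 0.0003
```

View pics/shut.png

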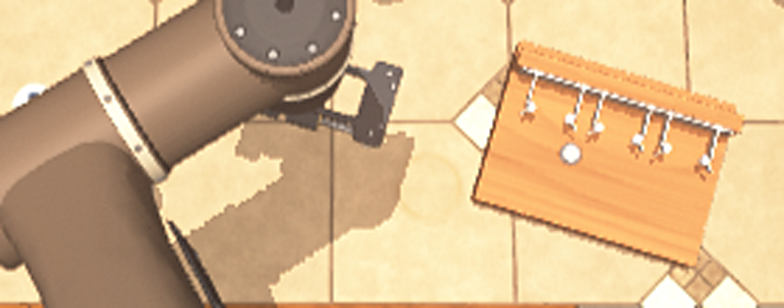

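The drawer is latched shut and stays flush after I backed away. Before turning the gripper for the jars, I'll check the wrist angle.

```bash
python3 - <<'E'
from h import *
s=telemetry.get_state();print(s["q"].round(3) if hasattr(s["q"],"round") else s["q"])
E
```

```text
[ 0.565  0.036 -0.534 -0.003 -0.969  0.706]
```

```bash
cat > rot.py <<'E'
from h import *
from scipy.spatial.transform import Rotation as R
s=telemetry.get_state();t=R.from_euler("xyz",[np.pi,0,np.radians(-17.29)+np.pi])
rv=(t*R.from_euler("xyz",s["ee_rot"]).inv()).as_rotvec(degrees=True)
d=np.array(s["eef_pos"][:2])-[.4365,-.2827];c,q=np.cos(-.3017),np.sin(-.3017)
print("turn",rv.round(1),"pos",np.round(s["eef_pos"],4),"rack xy",np.round([c*d[0]+q*d[1],-q*d[0]+c*d[1]],4),"w",s["width"],"F",np.round(s["force"],1))
E
python3 rot.py; python3 -m inch '1 0 4 0 0 0 -10;1 0 8 0 0 0 -20;1 2 12.9 0 0 0 -30;1 2 12.9 0 0 0 -40;1 2 12.9 0 0 0 -50;1 2 12.9 0 0 0 -60;1 2 12.9 0 0 0 -70;1 2 12.9 0 0 0 -80;1 2 12.9 0 0 0 -90;1 2 12.9 0 0 0 -90;1 2 12.9 0 0 0 -90'; python3 rot.py
```

```text
turn [  0.3   1.9 -90. ] pos [0.4598 0.0653 0.1713] rack xy [-0.0812  0.3392] w 0.0002844284561769675 F [0.2 0.6 0.5]
t: 22.82
eef_pos: [0.48, 0.1936, 0.1713]
ee_rot: [-3.123, 0.025, 2.844]
force: [0.8, -0.6, -0.1]
width: 0.0878
turn [ 1.4  1.  -0.2] pos [0.48   0.1936 0.1713] rack xy [-0.1     0.4678] w 0.08778216106702529 F [ 0.8 -0.6 -0.1]
```

```bash
python3 -m inch '1 0 0.2 -4 1.4 1 -0.2;1 0 0.2 -8 1.4 1 -0.2;1 0 0.2 -11.8 1.4 1 -0.2;1 0 0.2 -11.8 1.4 1 -0.2;1 0 0.2 -11.8 1.4 1 -0.2;0 0 0.2 -11.8 1.4 1 -0.2;0 0 0.2 -11.8 1.4 1 -0.2;0 0 0.2 -11.8 1.4 1 -0.2;0 0 0.2 -11.8 1.4 1 -0.2;0 0 0.2 -11.8 1.4 1 -0.2;0 0 0.2 -11.8 1.4 1 -0.2;0 0 0.2 -11.8 1.4 1 -0.2' 25; python3 rot.py
```

```text
t: 24.32
eef_pos: [0.4803, 0.1958, 0.0535]
ee_rot: [3.141, 0.001, 2.84]
force: [0.1, -0.6, 4.1]
width: 0.0501
turn [ 0.   0.1 -0. ] pos [0.4803 0.1958 0.0535] rack xy [-0.1004  0.4699] w 0.05006450130075119 F [ 0.1 -0.6  4.1]
```

```bash
python3 -m inch '0 0 0 0 0 0 0;0 0 0 0 0 0 0;0 0 0 0 0 0 0'; python3 -m inch '0 0 0 2 0 0 0;0 0 0 6 0 0 0;0 0 0 12 0 0 0;0 0 0 14.5 0 0 0;0 0 0 14.5 0 0 0;0 0 0 14.5 0 0 0'; python3 - <<'E'
from h import *
g=grab_frame("scene");save(g,"jarlift.png",(190,60,400,230),3.7)
E
```

```text
t: 24.7
eef_pos: [0.4803, 0.1958, 0.0535]
ee_rot: [3.141, 0.001, 2.84]
force: [0.4, 0.5, 3.2]
width: 0.0502
t: 25.45
eef_pos: [0.4794, 0.1953, 0.1971]
ee_rot: [-3.14, -0.001, 2.84]
force: [-0.2, 0.3, -1.5]
width: 0.0503
```

View pics/jarlift.png

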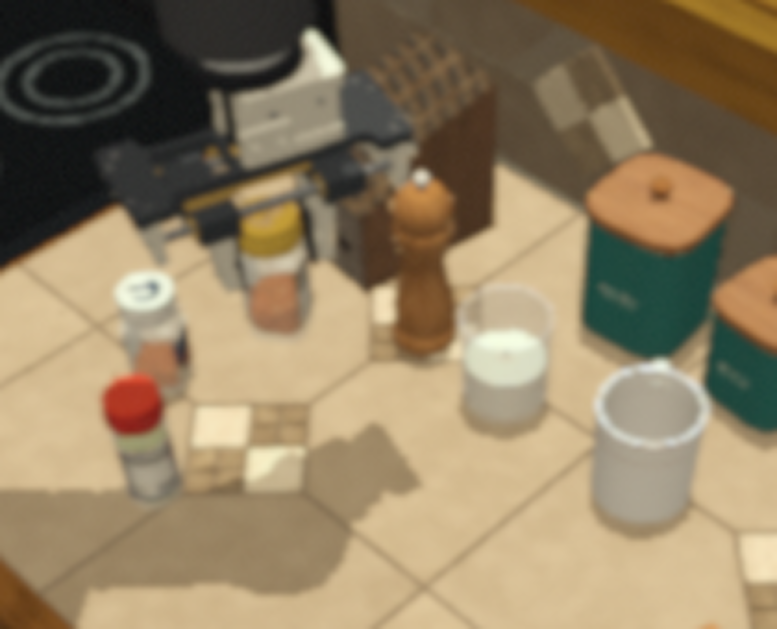

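The yellow jar is lifted and upright. I'll carry it to the front of the right-hand clip.

```bash
python3 -m inch '0 -3 -5 0 0 0 0;0 -5 -10 0 0 0 0;0 -6 -16 0 0 0 0;0 -7 -22 0 0 0 0;0 -8 -28 0 0 0 0;0 -8.5 -34 0 0 0 0;0 -9 -40 0 0 0 0;0 -10 -46 0 0 0 0;0 -10.3 -51 0 0 0 0;0 -10.3 -53.8 0 0 0 0;0 -10.3 -53.8 0 0 0 0;0 -10.3 -53.8 0 0 0 0'; python3 rot.py
```

```text
t: 27.0
eef_pos: [0.3756, -0.3423, 0.1956]
ee_rot: [-3.14, -0.003, 2.839]
force: [0.7, -0.2, -1.4]
width: 0.0505
turn [ 0.  -0.2  0. ] pos [ 0.3756 -0.3423  0.1956] rack xy [-0.0404 -0.075 ] w 0.05049106212445863 F [ 0.7 -0.2 -1.4]
```

```bash
python3 -m inch '0 0 0 -5 0 0 0;0 0 0 -8 0 0 0;0 0 0 -9.2 0 0 0;0 0 0 -9.2 0 0 0;0 0 0 -9.2 0 0 0'; python3 rot.py; python3 -m inch '0 1 -0.3 0 0 0 0;0 1.9 -0.6 0 0 0 0;0 2.8 -0.87 0 0 0 0;0 3.6 -1.1 0 0 0 0;0 4 -1.25 0 0 0 0;0 4.3 -1.34 0 0 0 0;0 4.3 -1.34 0 0 0 0;0 4.3 -1.34 0 0 0 0'; python3 rot.py
```

```text
t: 27.62
eef_pos: [0.3766, -0.3425, 0.1049]
ee_rot: [-3.14, -0.001, 2.84]
force: [0.7, -0.1, -0.2]
width: 0.0502
turn [ 0.1 -0.1 -0. ] pos [ 0.3766 -0.3425  0.1049] rack xy [-0.0394 -0.0749] w 0.05024329193237854 F [ 0.7 -0.1 -0.2]
t: 28.62
eef_pos: [0.4194, -0.3559, 0.1049]
ee_rot: [-3.14, -0.001, 2.84]
force: [-3.4, -0.1, 1.0]
width: 0.05
turn [ 0.1 -0.1 -0. ] pos [ 0.4194 -0.3559  0.1049] rack xy [ 0.0054 -0.075 ] w 0.05000159749464872 F [-3.4 -0.1  1. ]
```

```bash
python3 -m inch '0 0.19 -0.06 0 0 0 0;0 0.19 -0.06 0 0 0 0;0 0.19 -0.06 0 0 0 0'; python3 -m inch '0 0 0 -0.45 0 0 0;0 0 0 -0.45 0 0 0;0 0 0 -0.45 0 0 0'; python3 - <<'E'
from h import *
g=grab_frame("scene");save(g,"home1.png",(320,180,470,330),4)
E
```

```text
t: 29.0
eef_pos: [0.4196, -0.3561, 0.1048]
ee_rot: [-3.14, -0.004, 2.84]
force: [-7.5, 1.0, 4.6]
width: 0.0505
t: 29.38
eef_pos: [0.4194, -0.356, 0.1001]
ee_rot: [-3.14, -0.005, 2.84]
force: [-3.5, -1.1, -1.0]
width: 0.0502
```

View pics/home1.png

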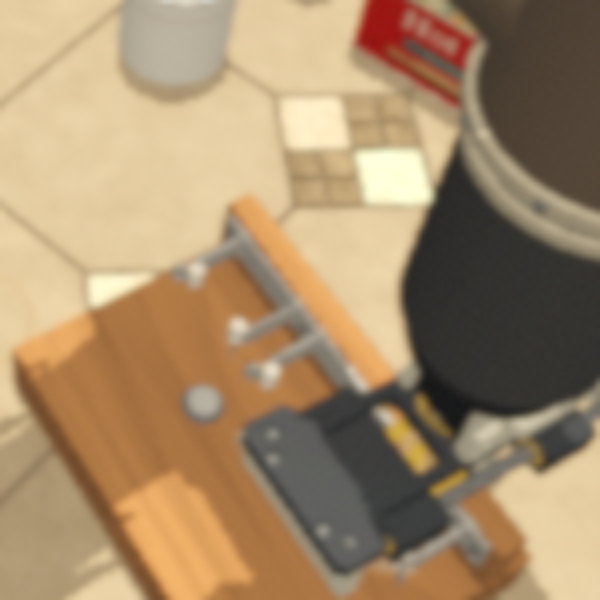

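The view is blocked by the gripper, but the force rose to 7.5 N within 0.2 mm, so the jar is at the board. Releasing.

```bash
python3 -m inch '0.8 0 0 0 0 0 0;0.8 0 0 0 0 0 0;0.8 0 0 0 0 0 0;0.8 0 0 0 0 0 0;0.8 0 0 4 0 0 0;0.8 0 0 9 0 0 0;1 -1 6 11 0 0 0;1 -1 12 11 0 0 0;1 -1 18 11 0 0 0;1 0 24 11 0 0 0;1 0 30 11 0 0 0;1 0 30 11 0 0 0'; cat > jarchk.py <<'E'
from h import *
import sys
z={"a":.1,"b":.098,"c":.108}
for c in("scene","top"):
  F=grab_frame(c)
  for j in sys.argv[1]:
    for r in pinpoint(c,f"jar_{j}_mid")[:2]:
      zz=z[j]/2+float(sys.argv[2])
      X=at_z(F,r["location"],zz);d=X[:2]-[.4365,-.2827];cc,q=np.cos(-.3017),np.sin(-.3017)
      print(j,c,round(r["p"],2),np.round(r["location"],1),X.round(4),"rack",np.round([cc*d[0]+q*d[1],-q*d[0]+cc*d[1]],4))
E
python3 jarchk.py a .046; python3 jarchk.py bc 0; python3 rot.py
```

```text
t: 30.92
eef_pos: [0.4198, -0.0523, 0.2106]
ee_rot: [-3.141, -0.003, 2.846]
force: [-0.8, 0.7, -0.2]
width: 0.0878
a scene 0.9 [421.5 303.7] [ 0.4211 -0.3547  0.096 ] rack [ 0.0067 -0.0733]
a top 0.63 [442.2 232.3] [ 0.4118 -0.3565  0.096 ] rack [-0.0017 -0.0779]
a top 0.23 [374.4 219.6] [ 0.4495 -0.1551  0.096 ] rack [-0.0255  0.1257]
b scene 0.69 [365.8 189.4] [ 0.6185 -0.0492  0.049 ] rack [0.1044 0.277 ]
b scene 0.68 [231.  148.6] [0.4595 0.3538 0.049 ] rack [-0.1672  0.6146]
c scene 0.7 [230.3 178.5] [0.3796 0.2523 0.054 ] rack [-0.2133  0.494 ]
b top 0.62 [208.9 214.9] [0.4699 0.3518 0.049 ] rack [-0.1567  0.6158]
turn [ 0.  -0.3  0.1] pos [ 0.4193 -0.0569  0.21  ] rack xy [-0.0835  0.2105] w 0.08789450361329447 F [ 1.1 -0.3 -0.4]
```

```bash
python3 -m inch '1 1.5 6 0 0 0 0;1 2 12 0 0 0 0;1 1 18 0 0 0 0;1 -1 24 0 0 0 0;1 -4.8 30.8 0 0 0 0;1 -4.8 30.8 -2 0 0 0;1 -4.8 30.8 -6 0 0 0;1 -4.8 30.8 -6 0 0 0;1 -4.8 30.8 -6 0 0 0'; python3 rot.py
```

```text
t: 32.55
eef_pos: [0.3721, 0.2512, 0.1511]
ee_rot: [-3.14, -0.004, 2.837]
force: [0.1, -0.2, 0.5]
width: 0.0876
turn [ 0.  -0.3  0.2] pos [0.3721 0.2512 0.1511] rack xy [-0.2201  0.4906] w 0.08764098761762563 F [ 0.1 -0.2  0.5]
```

```bash
python3 -m inch '1 0 0 -4 0 -0.3 0;1 0 0 -8 0 -0.3 0;1 0 0 -9.8 0 -0.3 0;1 0 0 -9.8 0 -0.3 0;1 0 0 -9.8 0 -0.3 0;0 0 0 -9.8 0 -0.3 0;0 0 0 -9.8 0 -0.3 0;0 0 0 -9.8 0 -0.3 0;0 0 0 -9.8 0 -0.3 0;0 0 0 -9.8 0 -0.3 0;0 0 0 -9.8 0 -0.3 0;0 0 0 -9.8 0 -0.3 0' 25; python3 -m inch '0 0 0 0 0 0 0;0 0 0 2 0 0 0;0 0 0 7 0 0 0;0 0 0 13 0 0 0;0 0 0 14.5 0 0 0;0 0 0 14.5 0 0 0'; python3 rot.py
```

```text
t: 34.05
eef_pos: [0.3722, 0.2513, 0.0531]
ee_rot: [-3.142, 0.001, 2.837]
force: [0.4, 0.0, 1.3]
width: 0.0443
t: 34.8
eef_pos: [0.3721, 0.2515, 0.1984]
ee_rot: [3.14, 0.001, 2.837]
force: [0.6, 0.5, -1.9]
width: 0.0444
turn [-0.1  0.1  0.2] pos [0.3721 0.2515 0.1984] rack xy [-0.2202  0.4909] w 0.04440944936312169 F [ 0.6  0.5 -1.9]
```

```bash
python3 -m inch '0 2.5 -5 0 0 0 0;0 5 -10 0 0 0 0;0 7 -16 0 0 0 0;0 7.5 -22 0 0 0 0;0 7.5 -28 0 0 0 0;0 6.5 -34 0 0 0 0;0 5 -40 0 0 0 0;0 4 -46 0 0 0 0;0 2.6 -50 0 0 0 0;0 2.6 -52.2 0 0 0 0;0 2.6 -52.2 0 0 0 0;0 2.6 -52.2 0 0 0 0'; python3 rot.py
```

```text
t: 36.3
eef_pos: [0.3972, -0.27, 0.1968]
ee_rot: [3.14, -0.002, 2.836]
force: [0.8, -0.0, -1.1]
width: 0.0441
turn [-0.1 -0.1  0.2] pos [ 0.3972 -0.27    0.1968] rack xy [-0.0413  0.0005] w 0.04406910922139692 F [ 0.8 -0.  -1.1]
```

```bash
python3 -m inch '0 0 0 -5 0 0 0;0 0 0 -8 0 0 0;0 0 0 -9.3 0 0 0;0 0 0 -9.3 0 0 0;0 0 0 -9.3 0 0 0'; python3 rot.py; python3 -m inch '0 1 -0.35 0 0 0 0;0 1.9 -0.63 0 0 0 0;0 2.8 -0.9 0 0 0 0;0 3.6 -1.15 0 0 0 0;0 4 -1.3 0 0 0 0;0 4.4 -1.4 0 0 0 0;0 4.4 -1.4 0 0 0 0;0 4.4 -1.4 0 0 0 0'; python3 rot.py;  python3 -m inch '0 0.25 -0.08 0 0 0 0;0 0.25 -0.08 0 0 0 0;0 0.25 -0.08 0 0 0 0'
```

```text
t: 36.92
eef_pos: [0.3982, -0.27, 0.1049]
ee_rot: [3.14, -0.0, 2.837]
force: [0.8, -0.2, -0.6]
width: 0.0441
turn [-0.1  0.   0.2] pos [ 0.3982 -0.27    0.1049] rack xy [-0.0403  0.0007] w 0.04411229128506919 F [ 0.8 -0.2 -0.6]
t: 37.92
eef_pos: [0.4425, -0.2841, 0.1051]
ee_rot: [3.14, 0.0, 2.837]
force: [1.9, 0.3, -1.7]
width: 0.0439
turn [-0.1  0.1  0.1] pos [ 0.4425 -0.2841  0.1051] rack xy [0.0062 0.0005] w 0.04390769550194317 F [ 1.9  0.3 -1.7]
t: 38.3
eef_pos: [0.4447, -0.2848, 0.105]
ee_rot: [3.14, -0.0, 2.837]
force: [-0.7, 0.1, -1.6]
width: 0.0439
```

```bash
python3 -m inch '0 0.15 -0.05 0 0 0 0;0 0.2 -0.06 0 0 0 0;0 0.2 -0.06 0 0 0 0'; python3 rot.py
```

```text
t: 38.67
eef_pos: [0.445, -0.285, 0.1045]
ee_rot: [3.14, -0.003, 2.837]
force: [-6.0, 1.8, 1.7]
width: 0.0443
turn [-0.2 -0.2  0.2] pos [ 0.445  -0.285   0.1045] rack xy [0.0088 0.0003] w 0.04430776611141968 F [-6.   1.8  1.7]
```

```bash
python3 -m inch '0 -0.05 0 -0.4 0 0 0;0 -0.05 0 -0.45 0 0 0;0 -0.05 0 -0.45 0 0 0;0.8 -0.05 0 -0.45 0 0 0;0.8 -0.05 0 -0.45 0 0 0;0.8 -0.05 0 -0.45 0 0 0;0.8 -0.05 0 -0.45 0 0 0;0.8 0 0 4 0 0 0;0.8 0 0 9 0 0 0;1 -1 6 11 0 0 0;1 -1 12 11 0 0 0;1 -1 18 11 0 0 0'; python3 -m inch '1 0 7 0 0 0 0;1 0 13 0 0 0 0;1 0 13 0 0 0 0';  python3 jarchk.py ac .046; python3 - <<'E'
from h import *
g=grab_frame("scene");save(g,"two.png",(340,200,460,340),4.2)
E
```

```text
t: 40.17
eef_pos: [0.4349, -0.1035, 0.2151]
ee_rot: [3.139, -0.002, 2.836]
force: [1.9, -0.4, 0.2]
width: 0.0873
t: 40.55
eef_pos: [0.4349, 0.0299, 0.2155]
ee_rot: [3.138, -0.001, 2.841]
force: [0.6, 0.0, 0.5]
width: 0.0878
a scene 0.94 [421.3 303.1] [ 0.4219 -0.3537  0.096 ] rack [ 0.0071 -0.0721]
c scene 0.82 [400.6 272.4] [ 0.4479 -0.2808  0.1   ] rack [0.0104 0.0052]
a top 0.74 [442.9 232. ] [ 0.4127 -0.3587  0.096 ] rack [-0.0002 -0.0796]
c top 0.56 [417.1 223.2] [ 0.4384 -0.2818  0.1   ] rack [0.0016 0.0014]
```

View pics/two.png

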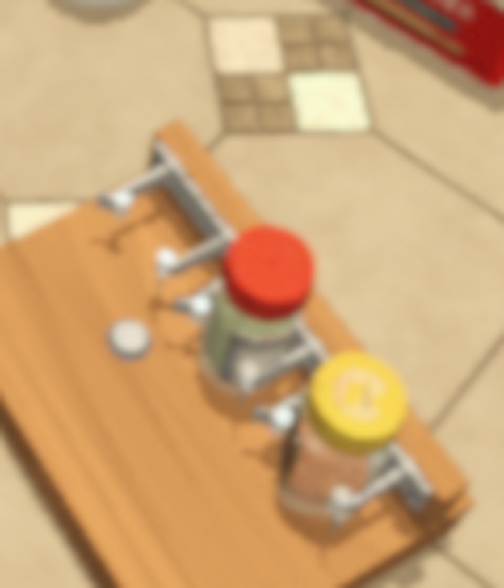

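Both jars stand in their clips: red cap at (270,258) and yellow cap at (358,393) in the crop. I'll check the cap positions in numbers in both views.

```bash
python3 - <<'E'
from h import *
g=grab_frame("scene");f=grab_frame("top")
def rk(X):
    d=X[:2]-[.4365,-.2827];c,q=np.cos(-.3017),np.sin(-.3017);return np.round([c*d[0]+q*d[1],-q*d[0]+c*d[1]],4)
for n,p,z in(("c",(270,258),.154),("a",(358,393),.146)): print(n,rk(at_z(g,(340+p[0]/4.2,200+p[1]/4.2),z)))
hsv=cv2.cvtColor(f["pixels"],cv2.COLOR_RGB2HSV)
for n,m,z in(("c",cv2.inRange(hsv,(0,180,120),(6,255,255)),.154),("a",cv2.inRange(hsv,(22,120,150),(34,255,255)),.146)):
  k=np.zeros_like(m);k[190:270,380:470]=1;v,u=np.nonzero(m*k);print(n,len(u),np.round([u.mean(),v.mean()],1),rk(at_z(f,(u.mean()+.5,v.mean()+.5),z)))
save(f,"top2.png",(355,180,470,285),6)
E
ls pics | wc -l
```

```text
c [0.0072 0.0036]
a [ 0.0036 -0.0719]
c 32 [419.2 220.5] [-0.0007  0.0051]
a 123 [445.9 228. ] [ 0.0029 -0.0751]
15
```

View pics/top2.png

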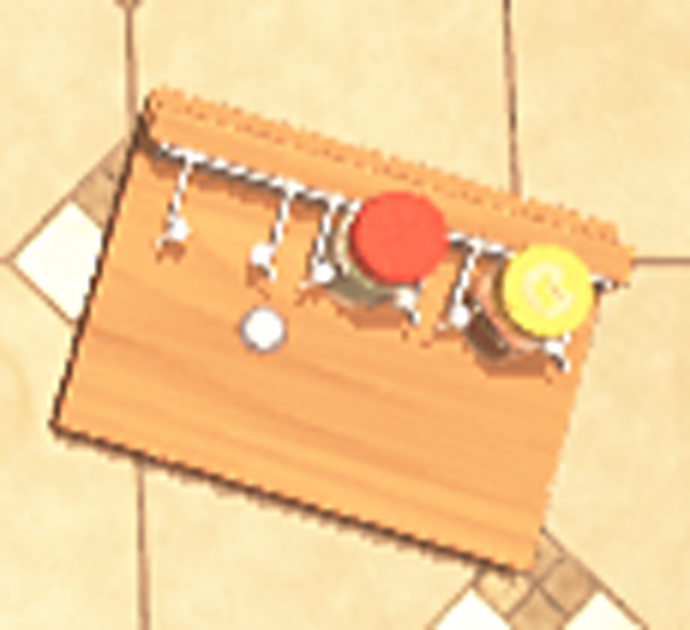

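Both jars are at the board; caps average x 0.003–0.006 against a seat at 0.005. Now the white jar.

```bash
python3 -m inch '1 0 6 0 0 0 0;1 0 12 0 0 0 0;1 1 18 0 0 0 0;1 2 24 0 0 0 0;1 2.1 30 0 0 0 0;1 2.1 31.7 -2 0 0 0;1 2.1 31.7 -6 0 0 0;1 2.1 31.7 -6 0 0 0;1 2.1 31.7 -6 0 0 0'; python3 rot.py
```

```text
t: 42.12
eef_pos: [0.4568, 0.3423, 0.1563]
ee_rot: [3.138, -0.001, 2.833]
force: [0.0, -0.1, -0.1]
width: 0.0877
turn [-0.2  0.   0.4] pos [0.4568 0.3423 0.1563] rack xy [-0.1663  0.6028] w 0.08765152958705472 F [ 0.  -0.1 -0.1]
```

```bash
python3 -m inch '1 -0.1 0.45 -4 -0.2 0 0.4;1 -0.1 0.45 -8 -0.2 0 0.4;1 -0.1 0.45 -10.3 -0.2 0 0.4;1 -0.1 0.45 -10.3 -0.2 0 0.4;1 -0.1 0.45 -10.3 -0.2 0 0.4;0 -0.1 0.45 -10.3 -0.2 0 0.4;0 -0.1 0.45 -10.3 -0.2 0 0.4;0 -0.1 0.45 -10.3 -0.2 0 0.4;0 -0.1 0.45 -10.3 -0.2 0 0.4;0 -0.1 0.45 -10.3 -0.2 0 0.4;0 -0.1 0.45 -10.3 -0.2 0 0.4;0 -0.1 0.45 -10.3 -0.2 0 0.4' 25; python3 -m inch '0 0 0 0 0 0 0;0 0 0 2 0 0 0;0 0 0 7 0 0 0;0 0 0 13 0 0 0;0 0 0 14.5 0 0 0;0 0 0 14.5 0 0 0'; python3 rot.py
```

```text
t: 43.62
eef_pos: [0.456, 0.347, 0.0535]
ee_rot: [3.141, 0.0, 2.84]
force: [-0.3, 0.1, 3.8]
width: 0.0521
t: 44.38
eef_pos: [0.4559, 0.3471, 0.1989]
ee_rot: [3.14, 0.0, 2.84]
force: [-0.5, 0.1, -2.3]
width: 0.0523
turn [-0.1  0.  -0. ] pos [0.4559 0.3471 0.1989] rack xy [-0.1686  0.6071] w 0.0523370102814747 F [-0.5  0.1 -2.3]
```

```bash
python3 -m inch '0 0 -6 0 0 0 0;0 0 -12 0 0 0 0;0 0 -18 0 0 0 0;0 0 -24 0 0 0 0;0 0 -30 0 0 0 0;0 0 -36 0 0 0 0;0 -1 -42 0 0 0 0;0 -2.5 -48 0 0 0 0;0 -3.5 -53 0 0 0 0;0 -3.5 -54.6 0 0 0 0;0 -3.5 -54.6 0 0 0 0;0 -3.5 -54.6 0 0 0 0'; python3 rot.py
```

```text
t: 45.88
eef_pos: [0.4202, -0.1984, 0.1976]
ee_rot: [3.14, -0.002, 2.84]
force: [1.2, -0.3, -0.4]
width: 0.0525
turn [-0.1 -0.1 -0. ] pos [ 0.4202 -0.1984  0.1976] rack xy [-0.0406  0.0757] w 0.0525032690115361 F [ 1.2 -0.3 -0.4]
```

```bash
python3 -m inch '0 0 0 -5 0 0 0;0 0 0 -8 0 0 0;0 0 -0.05 -9.35 0 0 0;0 0 -0.05 -9.35 0 0 0;0 0 -0.05 -9.35 0 0 0'; python3 rot.py; python3 -m inch '0 1 -0.33 0 0 0 0;0 1.9 -0.61 0 0 0 0;0 2.8 -0.88 0 0 0 0;0 3.6 -1.13 0 0 0 0;0 4 -1.25 0 0 0 0;0 4.4 -1.37 0 0 0 0;0 4.4 -1.37 0 0 0 0;0 4.4 -1.37 0 0 0 0'; python3 rot.py
```

```text
t: 46.5
eef_pos: [0.4212, -0.1987, 0.1052]
ee_rot: [3.14, -0.0, 2.841]
force: [-0.3, -0.3, -1.3]
width: 0.0522
turn [-0.1  0.  -0. ] pos [ 0.4212 -0.1987  0.1052] rack xy [-0.0396  0.0756] w 0.052186825526195565 F [-0.3 -0.3 -1.3]
t: 47.5
eef_pos: [0.4635, -0.2122, 0.105]
ee_rot: [3.14, -0.004, 2.84]
force: [-5.9, 2.9, 2.2]
width: 0.0522
turn [-0.1 -0.2 -0. ] pos [ 0.4635 -0.2122  0.105 ] rack xy [0.0048 0.0753] w 0.0522009718238532 F [-5.9  2.9  2.2]
```

```bash
python3 -m inch '0 0.15 -0.05 0 0 0 0;0 0.15 -0.05 0 0 0 0'; python3 rot.py; python3 -m inch '0 0 0 -0.4 0 0 0;0 0 0 -0.45 0 0 0;0 0 0 -0.45 0 0 0;0.8 0 0 -0.45 0 0 0;0.8 0 0 -0.45 0 0 0;0.8 0 0 -0.45 0 0 0;0.8 0 0 -0.45 0 0 0;0.8 0 0 4 0 0 0;0.8 0 0 9 0 0 0;1 -1 6 11 0 0 0;1 -1 12 11 0 0 0;1 -1 18 11 0 0 0'; python3 -m inch '1 0 7 0 0 0 0;1 0 13 0 0 0 0;1 0 20 0 0 0 0;1 0 20 0 0 0 0'; python3 - <<'E'
from h import *
g=grab_frame("scene");f=grab_frame("top")
a=cv2.resize(f["pixels"][180:285,355:470],None,fx=3.4,fy=3.4,interpolation=2);b=cv2.resize(g["pixels"][205:345,320:460],None,fx=2.55,fy=2.55,interpolation=2)
print(a.shape,b.shape);cv2.imwrite("pics/final.png",cv2.cvtColor(np.hstack([a[:357],b[:357]]),4))
E
python3 jarchk.py abc .046
```

```text
t: 47.75
eef_pos: [0.4635, -0.2123, 0.1049]
ee_rot: [3.14, -0.007, 2.84]
force: [-6.6, 4.9, 3.2]
width: 0.0521
turn [-0.2 -0.3 -0. ] pos [ 0.4635 -0.2123  0.1049] rack xy [0.0049 0.0752] w 0.05207447004429415 F [-6.6  4.9  3.2]
t: 49.25
eef_pos: [0.4534, -0.0308, 0.2156]
ee_rot: [3.139, -0.005, 2.839]
force: [1.8, -0.1, -0.1]
width: 0.0868
t: 49.75
eef_pos: [0.4534, 0.1725, 0.2157]
ee_rot: [3.138, -0.005, 2.843]
force: [0.4, -0.7, -0.1]
width: 0.0874
(357, 391, 3) (357, 357, 3)
a scene 0.57 [421.8 303.8] [ 0.4213 -0.3553  0.096 ] rack [ 0.0071 -0.0738]
b scene 0.62 [377.1 259.6] [ 0.44   -0.2222  0.095 ] rack [-0.0146  0.0588]
c scene 0.79 [398.9 272.2] [ 0.4457 -0.2778  0.1   ] rack [0.0074 0.0074]
a top 0.84 [442.1 232.1] [ 0.4124 -0.3563  0.096 ] rack [-0.0012 -0.0774]
a top 0.56 [438.2 237.8] [ 0.3953 -0.3438  0.096 ] rack [-0.0212 -0.0706]
b top 0.7 [395. 215.] [ 0.4638 -0.2175  0.095 ] rack [0.0067 0.0704]
b top 0.69 [442.  231.5] [ 0.4143 -0.3563  0.095 ] rack [ 0.0007 -0.0769]
c top 0.68 [416.8 219.3] [ 0.4501 -0.2814  0.1   ] rack [0.0126 0.0053]
```

View pics/final.png

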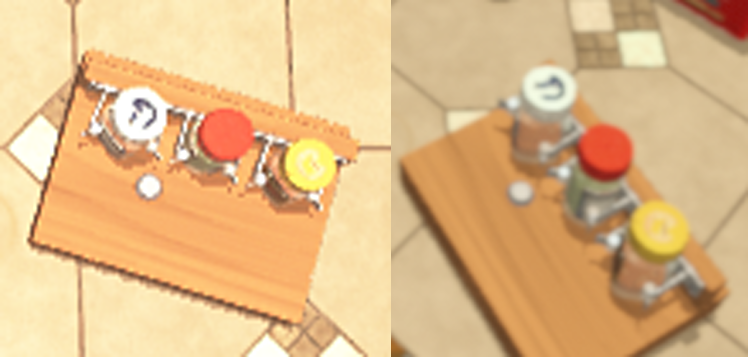

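All three jars appear upright in their clips, and the drawer is flush. One last numeric check, triangulating the cap tops.

```bash
python3 - <<'E'
from h import *
g=grab_frame("scene");f=grab_frame("top")
for n,t,s,z in(("b",(140,115),(548,83),.144),("c",(227,136),(605,145),.154),("a",(310,166),(659,225),.146)):
  t=(355+t[0]/3.4,180+t[1]/3.4);s=(320+(s[0]-391)/2.55,205+s[1]/2.55)
  X,e=two([f,g],[t,s])
  for Y in(X,at_z(f,t,z),at_z(g,s,z)):
    d=Y[:2]-[.4365,-.2827];c,q=np.cos(-.3017),np.sin(-.3017);print(n,np.round([c*d[0]+q*d[1],-q*d[0]+c*d[1],Y[2]],4))
for r in regions_of("top","drawer")[:1]: print(r["p"],r["bbox"])
for n in("pepper_mill","candle_jar","mug"): print(n,at_z(f,pinpoint("top",n)[0]["location"],0).round(3))
E
```

```text
b [-0.0008  0.075   0.1546]
b [0.0011 0.0739 0.144 ]
b [0.0046 0.0799 0.144 ]
c [0.0028 0.0011 0.1598]
c [0.0038 0.0002 0.154 ]
c [0.0059 0.0032 0.154 ]
a [ 1.000e-04 -7.310e-02  1.536e-01]
a [ 0.0017 -0.0749  0.146 ]
a [ 0.0038 -0.0712  0.146 ]
pepper_mill [0.645 0.219 0.   ]
candle_jar [0.627 0.124 0.   ]
mug [ 0.656 -0.008  0.   ]
```

The triangulated heights for a and b come out a few mm above c. I'll compare the network masks with projected upright cylinders to check for lean or lift.

```bash
cat > cyl.py <<'E'
from h import *
from scipy.optimize import minimize
c,q=np.cos(-.3017),np.sin(-.3017)
F={n:grab_frame(n) for n in("scene","top")}
def sil(f,x,y,z,tx,ty,r,h,S=4):
    a=np.linspace(0,2*np.pi,40); P=[]
    for k in(0,h):
        for t in a:
            u=np.array([r*np.cos(t),r*np.sin(t),k]); u=u+np.array([tx*k,ty*k,-tx*u[0]-ty*u[1]])
            P.append(proj(f,[.4365+c*(x+u[0])-q*(y+u[1]),-.2827+q*(x+u[0])+c*(y+u[1]),z+u[2]]))
    m=np.zeros((400*S,640*S),np.uint8); cv2.fillConvexPoly(m,cv2.convexHull((np.array(P)*S+S/2).astype(np.int32)),1)
    return cv2.resize(m.astype(np.float32),(640,400),interpolation=cv2.INTER_AREA)
for n,h,r,y0 in(("a",.1,.0225,-.075),("b",.098,.0235,.075),("c",.108,.0225,0)):
    M={}
    for k in F:
        e=np.array(proj(F[k],[.4365+c*.005-q*y0,-.2827+q*.005+c*y0,.096]))
        for R in regions_of(k,f"jar_{n}_mid"):
            b=R["bbox"]
            if np.hypot((b[0]+b[2])/2-e[0],(b[1]+b[3])/2-e[1])<10: M[k]=R["pixels"].astype(np.float32);print(n,k,round(R["p"],2),R["pixels"].sum(),sil(F[k],.005,y0,.046,0,0,r,h).sum());break
    cost=lambda v:sum(np.abs(sil(F[k],v[0]/100,v[1]/100,v[2]/100,v[3]/10,v[4]/10,r,h)-M[k]).sum() for k in M)+20*(v[3]**2+v[4]**2)*.2
    v0=[.5,y0*100,4.6,0,0]; s=np.array([v0]+[np.add(v0,d) for d in np.diag([.5,.5,.6,.6,.6])])
    o=minimize(cost,v0,method="Nelder-Mead",options=dict(initial_simplex=s,maxfev=250,xatol=.02,fatol=.2))
    print(n,"start",round(cost(v0)),"best",round(o.fun),"x,y,z(mm)",(o.x[:3]*10).round(1),"tilt rad",(o.x[3:]/10).round(3))
E
python3 cyl.py
```

```text
a scene 0.55 852 870.125
a top 0.65 282 338.5
a start 269 best 152 x,y,z(mm) [  3.1 -72.1  48.4] tilt rad [-0.023  0.   ]
b scene 0.94 705 761.5
b top 0.75 287 315.4375
b start 249 best 124 x,y,z(mm) [ 2.2 77.9 46.7] tilt rad [-0.022 -0.017]
c scene 0.94 752 836.25
c top 0.7 293 327.5625
c start 193 best 147 x,y,z(mm) [ 6.4  2.7 45.3] tilt rad [-0.013 -0.008]
```

```bash
python3 rot.py; python3 -c "
from station import arm
print(arm.job_done())"
```

```text
turn [-0.2 -0.2  0. ] pos [0.4534 0.1693 0.2156] rack xy [-0.1181  0.4366] w 0.08754758052070592 F [0.4 0.2 0.2]
the job is handed in; nothing more can be done
None
```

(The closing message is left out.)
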